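Lock the tube mixer's tilted head for transport

TASK

Lock the turning head of the small tube mixer so that it can be carried: turn its collar (the aluminium one with the black finger bar) until the hole in the collar's lug lies over the hole in the housing's lug, then take the steel lock pin out of its stand and push it down through both holes until its flange sits on the collar's lug. Let go of it, and leave the other things on the bench where they are.

Things in the scene. Friction and masses are not known exactly. Their poses are not given: they have to be found in the camera images.
- mixer: Small tube mixer, fixed to the bench: grey base plate 140 (x) x 110 (y) x 12 mm, grey block, white drum (80 mm diameter), under 135 mm high in all. Origin: centre of the plate's underside. The drum's axis leans 30 degrees from vertical to the mixer's -x side (its front, roughly facing the robot): it points up along (-0.5, 0, 0.866) and meets the collar's underside at (0, 0, 88) mm.
- housing_hole (a point): On the fixed housing: centre of the mouth of the 11 mm through hole in the white lug (28 mm wide, 26 mm thick) on the right (the mixer's -y) side of the drum. The hole is parallel to the drum's axis, 55 mm from it; its mouth is 1.5 mm below the collar's underside. The point's axes are the mixer's, not the hole's.
- collar (a joint): Angle of the aluminium collar about the drum's axis, rad; 0 = its lug's hole is exactly over the housing hole; positive = anticlockwise seen from above. It starts 0.4 to 1.3 on the positive side (turn clockwise to line up), turns both ways past 0 (stops at +-2.8) and stays where left (friction about 0.05 N m). With the pin home it has about +-0.05 of play.
- bar_top (a point): On the collar's axis: centre of the top of the black finger bar. The point's z is the axis, up and out (30 degrees from vertical); its -y points along the bar to the lug with the hole. The bar is 13 (x) x 44 (y) x 30 mm high, on a black disc (52 mm diameter, 4 mm high) on the collar (84 mm diameter, 12 mm thick), whose top face is 34 mm below this point.
- lug_hole (a point): On the collar: centre of the upper mouth of the hole in its lug, 55 mm from the axis, level with the collar's top face; axes as for bar_top (z along the hole, up and out; -y away from the axis). The lug is 28 mm wide, 12 mm thick and ends 70 mm from the axis; the hole is 11 mm in diameter, chamfered, and runs right through.
- pin: Loose steel lock pin, about 60 g. Origin: on its axis, at the underside of its flange; z points up along it to the head. Below: a shank 8 mm in diameter, 32 mm long, its last 6 mm tapered. Above: a flange 20 mm in diameter, 5 mm thick, then a round grip 16 mm in diameter from 5 to 35 mm above the origin. It starts upright in the stand's hole, flange on the stand's top.
- pin_stand: Plain grey block 50 x 50 x 40 mm, fixed to the bench, with one upright 11 mm through hole in the middle of its top; origin: centre of its underside. It stands to the right of the mixer.
- stopper: Bystander: red rubber stopper, 29 mm wide, 28 mm high, near the pin stand; origin under its centre.
- timer: Bystander: white timer 56 x 62 x 16 mm lying flat; origin under its centre.
- petri: Bystander: open glass dish, 64 mm wide, 14 mm high; origin under its centre.
- flask: Bystander: conical flask, 66 mm wide, 100 mm high, behind the mixer; origin under its centre.
- beaker: Bystander: glass beaker, 65 mm wide, 81 mm high, behind the mixer; origin under its centre.

How it is judged:
By the outcome, as a careful person would: the job done as asked, in the order asked, and still so for the second after the job is handed in, with the robot touching nothing.
It also fails if it takes over 51 s, if anything falls off the work surface, if the arm or the gripper's body presses on something with over 40 N, if the wrist force passes 120 N, or if a joint passes its speed limit or range.

ROBOT

A 7-joint arm with a two-finger parallel gripper is mounted at the origin on a cart in front of the work surface, level with it; the furniture and walls round the work are solid. World frame = base frame: x ahead of the robot, y to its left, z up, the work surface at z = 0. Lengths are in m, angles in rad, forces in N, time in s.
With the tool pointing down it reaches from about 0.425 to 0.95 m from the base axis. Payload 4.7 kg.
Tool frame: the origin (TCP) lies on the centre line of the jaws, within the pads' length; the fingertips stand robot.tips_ahead ahead of it and the grasp point (between the pads) is the TCP (robot.tips_ahead is the distance from the TCP to the fingertips, in m); z points along the fingers, y is the line along which they close (so a half turn about z gives the same grasp; the last joint's range is limited). The gripper opens to 87 mm and grips with 3 to 60 N. Pads are 19 mm wide; open, the fingers measure 117 mm over their backs; the gripper's body (75 mm by 190 mm) begins 51 mm behind the grasp point.
Start: joints at [-1.185, 0.469, -0.049, 1.532, 0.024, 1.141, -0.082], TCP at [0.272, 0.618, 0.242] pointing down, gripper open.
Joint ranges: [-2.59, 2.59], [-0.33, 1.99], [-1.39, 1.29], [0.1, 2.45], [-1.04, 4.18], [0.21, 1.99], [-2.66, 2.66]. Speed limits (rad/s): [2.57, 2.57, 3.14, 3.14, 3.14, 3.14, 3.14].

INTERFACE

Orientations are given as a unit quaternion [w, x, y, z].
In Python, from rig import robot gives the robot as it stands.
- The arm moves only by the shell command python3 -m inch 'ROWS' [OPENING] [FORCE]. ROWS is JSON, a list of rows, each a list of 6 numbers: the shift along the tool's x, y, z in m, then the turn, a rotation vector about the tool's x, y, z in degrees. In form: [[tx, ty, tz, ax, ay, az], ...]. A call has 1 to 8 rows; each row shifts and turns the commanded pose from where the row before left it, along the tool's axes as they then stand; what a row does not reach is not made up. A row lasts 1/10 s, in which the tool goes at most 50 mm and 8.59 degrees, less where a joint would pass 70% of its speed; a pose out of reach is approached as far as the arm can. A call is refused whole if a number of a shift passes 0.05 or a number of a turn 8.59, either way. A call with a gripper value outside its range is refused whole. OPENING is the closure, from 0 (fully open) to 1 (shut), set as the call begins (- or left out, the last holds). The fingers move at their own pace and stop on an object; FORCE is the grip in N (left out, the last holds). Time passes only in rows, so rows that do not move let the fingers close. It gives the time, the measured TCP pose, the force, the opening and the grip force at its end, in the units of the state.
- robot.sense(): the state, without advancing time (a new reading comes with each control period).
- robot.capture(name): name is "scene" or "top"; returns (picture, depth): 480x640x3 uint8, red, green, blue; 480x640 float32, m along the optical axis (not along the pixel's ray), 0 where there is no reading.
- robot.calibration(name): a dict with "fx", "fy", "cx", "cy" (pixels), "rvec" (rotation vector, rad) and "tvec" (3), from world to camera coordinates, as OpenCV has them. Camera axes: x right, y down, z forward; pixel columns grow to the right and rows downward; lengths in m; the calibration is good to about 2 mm. A picture is of the moment at which its call begins. calibration takes no time and is no camera call.
- robot.finish_job(): hands the job in; it is judged then, once.
The state is a dict: "t": time; "q": joint angles; "qvel": joint speeds; "joint_efforts": joint torques, N m; "ee_pos": TCP position; "ee_rot": TCP orientation; "contact_force": force on the tool from outside, world axes, zero at the start; "wrist_torque": the same for the moment, N m; "width": finger opening in m; "grip_force": force on a finger pad.
Only numpy, scipy, OpenCV 4.12 (cv2) and the standard library are available. Lean on these libraries where they do the work, as an engineer would, in place of code of your own. Each camera call takes 0.05 s, during which the arm holds its last target. There are 200 camera calls.

## Working session

There is one attempt and no reset: what is moved stays moved. The work goes in short steps, Python scripts to look and compute and a shell command to move; the robot and the scene stay as the last step left them, time stands still between calls to the robot, and variables do not carry over. Pictures are saved under pics/ and viewed, at most 10 in all, crops included, and the job is handed in when it is done.

```bash
mkdir -p pics; ls; cat > h.py <<'E'
import numpy as np,cv2
from rig import robot
from scipy.spatial.transform import Rotation as R
def cal(n):
    c=robot.calibration(n);K=np.array([[c['fx'],0,c['cx']],[0,c['fy'],c['cy']],[0,0,1.]])
    return K,R.from_rotvec(np.ravel(c['rvec'])).as_matrix(),np.ravel(c['tvec'])
def grab(n,tag):
    p,d=robot.capture(n);cv2.imwrite(f'pics/{tag}.png',p[:,:,::-1]);np.save(f'pics/{tag}.npy',d);return p,d
def cloud(n,d):
    K,Rm,t=cal(n);v,u=np.mgrid[0:480,0:640]
    P=np.stack([(u-K[0,2])/K[0,0]*d,(v-K[1,2])/K[1,1]*d,d],-1)
    W=(P-t)@Rm;W[d==0]=np.nan;return W
def proj(n,X):
    K,Rm,t=cal(n);c=np.atleast_2d(X)@Rm.T+t;q=c@K.T;return q[:,:2]/q[:,2:]
E
python3 - <<'E'
from h import *
for n in('scene','top'):
    grab(n,n+'0');K,Rm,t=cal(n);print(n,K[0,0],-Rm.T@t,Rm[2])
s=robot.sense();print(robot.tips_ahead,s)
E
```

```text
pics
scene 552.5448372200525 [-0.11359459 -0.59448804  0.72983752] [ 0.68029151  0.40080126 -0.61364632]
top 471.3837555979032 [ 0.40975016 -0.17855393  1.02888066] [ 0.19009691  0.02209924 -0.98151658]
0.019 {'t': 0.1, 'q': array([-1.18492959,  0.46939042, -0.04857709,  1.53360041,  0.02408117,
        1.1410139 , -0.08229536]), 'qvel': array([-7.54702453e-05, -1.71629998e-03, -1.88216057e-04, -4.20261995e-03,
        9.33050720e-04,  1.12715443e-03,  1.16458849e-04]), 'joint_efforts': array([ 6.75428164e-04, -5.09173965e+01, -8.12386419e-02, -2.36827523e+01,
       -6.14713132e-02,  3.44903476e-02,  5.81105792e-05]), 'ee_pos': array([0.27179088, 0.61729058, 0.24057333]), 'ee_rot': array([-1.60567686e-04,  2.05894856e-01,  9.78573693e-01, -8.99458545e-04]), 'contact_force': array([-0.39415391,  0.53567342, -0.05249304]), 'wrist_torque': array([ 0.02300626, -0.01122472, -0.0057185 ]), 'grip_force': 0.0, 'width': 0.08685144073664829}
```

View pics/scene0.png

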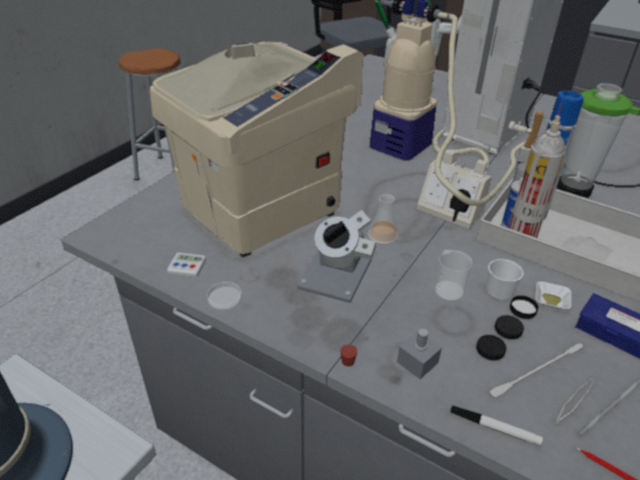

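View pics/top0.png

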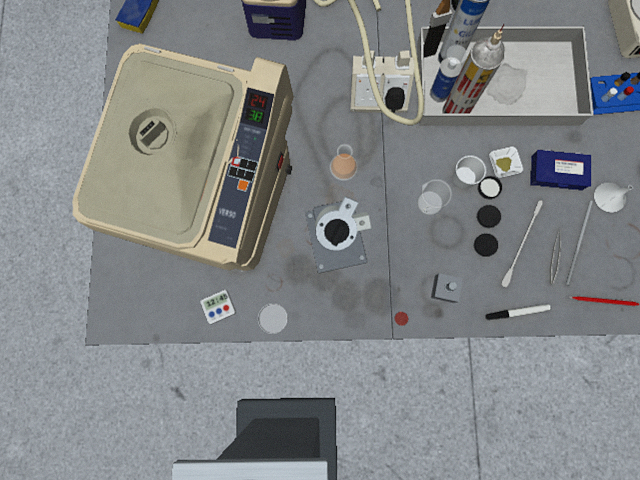

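The overview shows the mixer at about (337,232) in the top view and the pin stand at (447,288), with the stopper at (401,319). In the scene view the collar is at (337,237). Next I'll measure from the depth images and crop enlarged views.

```bash
cat > m.py <<'E'
from h import *
W={n:cloud(n,np.load(f'pics/{n}0.npy')) for n in('scene','top')}
def near(n,uv,r):
    P=W[n][uv[1]-r:uv[1]+r,uv[0]-r:uv[0]+r].reshape(-1,3);return P[~np.isnan(P[:,0])]
for n,uv,r in(('top',(337,232),45),('scene',(337,245),65)):
    P=near(n,uv,r)
    tab=P[abs(P[:,2])<.005];print(n,'table z',np.median(tab[:,2]))
    q=P[(P[:,2]>.008)&(P[:,2]<.016)];b=cv2.minAreaRect(q[:,:2].astype(np.float32)*1000);print('plate',len(q),b,np.median(q[:,2]))
for n,uv,r in(('top',(447,288),18),('scene',(420,352),30)):
    P=near(n,uv,r);q=P[(P[:,2]>.036)&(P[:,2]<.044)];print('stand',len(q),cv2.minAreaRect(q[:,:2].astype(np.float32)*1000),np.median(q[:,2]))
    q=P[(P[:,2]>.048)];print('pin',len(q),q.mean(0),q.min(0),q.max(0))
    q=P[(P[:,2]>.070)];print('pintop',len(q),q.mean(0))
# collar top plane ransac
rng=np.random.default_rng(0)
for n,uv,r in(('top',(337,232),40),('scene',(340,235),40)):
    P=near(n,uv,r);P=P[P[:,2]>.06];best=0
    for _ in range(3000):
        a=P[rng.choice(len(P),3,0)];m=np.cross(a[1]-a[0],a[2]-a[0]);l=np.linalg.norm(m)
        if l<1e-8: continue
        m/=l;m*=np.sign(m[2])
        if not .8<m[2]<.92: continue
        i=abs((P-a[0])@m)<.0015
        if i.sum()>best: best=i.sum();I=i
    Q=P[I];c=Q.mean(0);m=np.linalg.svd(Q-c)[2][2];m*=np.sign(m[2]);print('collar',n,best,len(P),c,m,np.degrees(np.arctan2(-m[1],-m[0])),np.degrees(np.arccos(m[2])))
A=cv2.imread('pics/top0.png')[185:285,285:385];B=cv2.imread('pics/scene0.png')[200:300,290:390]
cv2.imwrite('pics/c0.png',np.hstack([cv2.resize(A,(400,400),interpolation=2),cv2.resize(B,(400,400),interpolation=2)]))
E
python3 m.py
```

```text
top table z -0.0007056098001112652
plate 1345 ((613.1049194335938, -189.66836547851562), (139.06240844726562, 109.54512786865234), 10.873241424560547) 0.01157920415683579
scene table z 0.0010487102722889976
plate 1850 ((661.8687133789062, -153.15589904785156), (254.45819091796875, 193.0116729736328), 3.325515031814575) 0.013103277902134537
stand 502 ((494.550537109375, -421.4005432128906), (51.2542839050293, 50.57369613647461), 75.58582305908203) 0.03983032755191018
pin 75 [ 0.49393553 -0.41886453  0.06999584] [ 0.48632462 -0.42778942  0.0486494 ] [ 0.50222244 -0.41281957  0.07891447]
pintop 53 [ 0.49440992 -0.42022352  0.07426537]
stand 618 ((494.0118713378906, -420.69482421875), (51.114253997802734, 53.65053939819336), 77.1092758178711) 0.04125772859077505
pin 181 [ 0.49011971 -0.42161686  0.06646704] [ 0.48396427 -0.42878542  0.0480173 ] [ 0.50128254 -0.41177239  0.0789883 ]
pintop 83 [ 0.49185161 -0.42128436  0.07541738]
collar top 644 2011 [ 0.61899344 -0.19629059  0.10372946] [-0.48594462 -0.10905972  0.86715846] 12.649201259606858 29.86990502701047
collar scene 668 2609 [ 0.61410821 -0.19636119  0.10277552] [-0.49340109 -0.1018843   0.86381419] 11.66724248079038 30.252424546713744
```

```bash
sleep 1
```

```text
(no output)
```

View pics/c0.png

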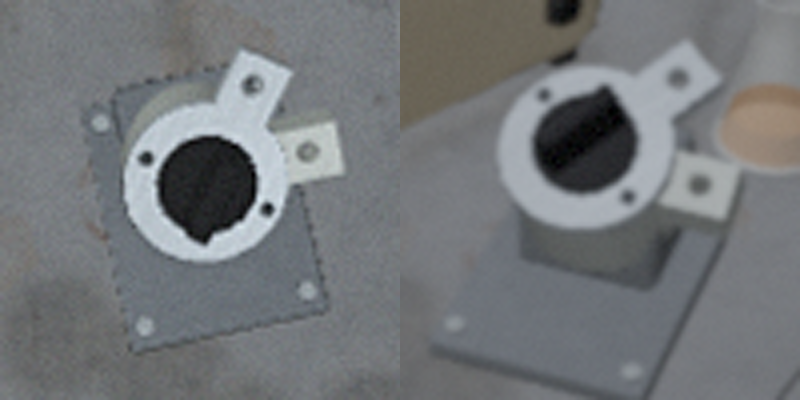

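The crop shows the collar lug hole at (253,85) and the housing lug hole at (308,151) in the left half (top view). In the right half (scene view) they are at (679,78) and (700,184). I'll fit the mixer pose and collar angle to these.

```bash
cat > g.py <<'E'
from h import *
def frames(p):
    x,y,yaw,c=p;Rz=R.from_euler('z',yaw);M=np.array([x,y,0.])
    A=Rz*R.from_euler('y',-30,degrees=True);o=M+np.array([0,0,.088])
    C=A*R.from_rotvec([0,0,c])
    return dict(o=o,A=A,C=C,house=o+A.apply([0,-.055,-.0015]),lug=o+C.apply([0,-.055,.012]),bar=o+C.apply([0,0,.046]))
E
cat > fit.py <<'E'
from g import *
from scipy.optimize import least_squares
c=lambda u,v,a,b:np.array([a+(u+.5)/4-.5,b+(v+.5)/4-.5])
obs=[('top','lug',c(253,85,285,185)),('top','house',c(308,151,285,185)),('scene','lug',c(279,78,290,200)),('scene','house',c(300,184,290,200))]
f=lambda p:np.concatenate([proj(n,frames(p)[k])[0]-o for n,k,o in obs]+[[(p[0]-.6131)/.0015,(p[1]+.1897)/.0015,(p[2]-np.radians(11.2))/.01]])
s=least_squares(f,[.613,-.19,.19,.7]);print(s.x,np.degrees(s.x[2]),s.fun.round(2))
np.save('p.npy',s.x)
F=frames(s.x);print({k:F[k].round(4) for k in('o','house','lug','bar')},F['A'].as_matrix().round(3))
E
python3 fit.py
```

```text
[ 0.61459032 -0.18975281  0.19767546  0.95412519] 11.32596953051582 [-0.39  0.25 -0.04  0.46 -0.16  0.5   0.14  0.7   0.99 -0.04  0.22]
{'o': array([ 0.6146, -0.1898,  0.088 ]), 'house': array([ 0.6261, -0.2435,  0.0867]), 'lug': array([ 0.6531, -0.2145,  0.1208]), 'bar': array([ 0.592 , -0.1943,  0.1278])} [[ 0.849 -0.196 -0.49 ]
 [ 0.17   0.981 -0.098]
 [ 0.5    0.     0.866]]
```

```bash
cat > plan.py <<'E'
from g import *
def tool(C,hx=1): # tool z=-C z, tool y=hx*C x
    m=C.as_matrix();return R.from_matrix(np.stack([hx*m[:,1],hx*m[:,0],-m[:,2]],1))
def cur():
    s=robot.sense();w,x,y,z=s['ee_rot'];return np.array(s['ee_pos']),R.from_quat([x,y,z,w])
def rows(p0,r0,p1,r1,step=.045,ang=8.0,N=None):
    rel=(r0.inv()*r1).as_rotvec(degrees=True);d=r0.inv().apply(p1-p0)
    N=N or int(max(1,np.ceil(np.linalg.norm(d)/step),np.ceil(np.linalg.norm(rel)/ang)))
    w=np.round(rel/N,2);S=sum(R.from_rotvec(w*i,degrees=True).as_matrix() for i in range(N))
    t=np.round(np.linalg.solve(S,d),4);p,r=p0,r0
    for i in range(N): p=p+r.apply(t);r=r*R.from_rotvec(w,degrees=True)
    print(N,'x',[*t.tolist(),*w.tolist()],'end',p.round(4));return p,r
E
python3 - <<'E'
from plan import *
from h import *
W=cloud('top',np.load('pics/top0.npy')).reshape(-1,3)
for x in np.arange(.3,.8,.05):
    q=W[(W[:,0]>x)&(W[:,0]<x+.05)];print(round(x,2),[round(float(np.nanmax(k[:,2])),3) if len(k:=q[(q[:,1]>y)&(q[:,1]<y+.1)]) else None for y in np.arange(-.3,.5,.1)])
F=frames(np.load('p.npy'));ax=F['C'].apply([0,0,1]);T=tool(F['C'])
p,r=cur()
p,r=rows(p,r,np.array([.43,.02,.26]),r)
p,r=rows(p,r,F['bar']+.05*ax,T)
p,r=rows(p,r,F['bar']-.007*ax,T)
E
```

```text
0.3 [-0.837, -0.835, -0.838, -0.838, -0.837, -0.84, -0.837, -0.838]
0.35 [0.005, 0.005, 0.004, 0.004, 0.004, 0.004, 0.003, -0.838]
0.4 [0.005, 0.005, 0.017, 0.02, 0.005, 0.004, 0.004, None]
0.45 [0.005, 0.004, 0.017, 0.021, 0.018, 0.004, 0.004, None]
0.5 [0.015, 0.019, 0.309, 0.305, 0.272, 0.005, 0.004, None]
0.55 [0.129, 0.132, 0.322, 0.322, 0.316, 0.305, 0.004, None]
0.6 [0.137, 0.139, 0.338, 0.347, 0.345, 0.316, 0.005, None]
0.65 [0.13, 0.119, 0.349, 0.371, 0.374, 0.314, None, None]
0.7 [0.027, 0.307, 0.371, 0.378, 0.375, 0.315, None, None]
0.75 [0.102, 0.378, 0.378, 0.364, 0.362, None, None, None]
14 x [-0.0275, -0.0345, -0.0013, 0.0, 0.0, 0.0] end [0.4295 0.0201 0.2597]
7 x [-0.0282, -0.0224, 0.0154, -2.49, -3.5, 0.04] end [ 0.5673 -0.1991  0.1714]
2 x [-0.0001, -0.0001, 0.0287, 0.01, -0.0, -0.01] end [ 0.5955 -0.1937  0.1217]
```

```bash
cat >> plan.py <<'E'
_W=np.vstack([cloud(n,np.load(f'pics/{n}0.npy')).reshape(-1,3) for n in('top','scene')]);_W=_W[(_W[:,2]>.15)&(_W[:,1]>-.3)&(_W[:,0]<.9)&(_W[:,0]>.4)]
def clear(p,r):
    L=r.inv().apply(_W-p);d=np.maximum(np.abs(L-[0,0,-.17])-[.0375,.095,.119],0);d=np.linalg.norm(d,axis=1);i=d.argmin();print('clear',d[i].round(3),_W[i].round(3))
E
python3 - <<'E'
from plan import *
P=np.load('p.npy');F=frames(P);ax=F['C'].apply([0,0,1]);T=tool(F['C'])
p,r=cur()
p,r=rows(p,r,np.array([.37,.27,.37]),r);clear(p,r)
p,r=rows(p,r,np.array([.425,.0,.39]),r);clear(p,r)
p,r=rows(p,r,np.array([.45,-.20,.30]),T);clear(p,r)
p,r=rows(p,r,F['bar']+.05*ax,T);clear(p,r)
p,r=rows(p,r,F['bar']-.007*ax,T);clear(p,r)
for c in(.7,.4,.2,0):P[3]=c;clear(p,tool(frames(P)['C']))
E
```

```text
9 x [-0.0255, -0.0309, -0.0143, 0.0, 0.0, 0.0] end [0.3699 0.2705 0.3698]
clear 0.22 [0.589 0.21  0.305]
7 x [-0.0228, -0.0322, -0.0028, 0.0, 0.0, 0.0] end [ 4.251e-01 -1.000e-04  3.898e-01]
clear 0.143 [0.544 0.061 0.306]
5 x [-0.0177, -0.0367, 0.0172, -3.48, -4.9, 0.05] end [ 0.4502 -0.2001  0.2999]
clear 0.132 [ 0.518 -0.028  0.296]
4 x [-0.0104, 0.0006, 0.0423, 0.0, -0.0, 0.0] end [ 0.5675 -0.1991  0.171 ]
clear 0.062 [ 0.56  -0.045  0.244]
2 x [-0.0001, -0.0, 0.0284, 0.0, -0.01, 0.0] end [ 0.5955 -0.1936  0.1219]
clear 0.061 [ 0.59  -0.039  0.181]
clear 0.058 [ 0.592 -0.054  0.244]
clear 0.061 [ 0.621 -0.062  0.243]
clear 0.067 [ 0.642 -0.072  0.251]
clear 0.078 [ 0.652 -0.075  0.252]
```

Clearance is good, so I'll move to the pre-grasp.

```bash
python3 -m inch '[[-0.0255,-0.0309,-0.0143,0,0,0],[-0.0255,-0.0309,-0.0143,0,0,0],[-0.0255,-0.0309,-0.0143,0,0,0],[-0.0255,-0.0309,-0.0143,0,0,0],[-0.0255,-0.0309,-0.0143,0,0,0],[-0.0255,-0.0309,-0.0143,0,0,0],[-0.0255,-0.0309,-0.0143,0,0,0],[-0.0255,-0.0309,-0.0143,0,0,0]]' 0 40
python3 -m inch '[[-0.0255,-0.0309,-0.0143,0,0,0],[-0.0228,-0.0322,-0.0028,0,0,0],[-0.0228,-0.0322,-0.0028,0,0,0],[-0.0228,-0.0322,-0.0028,0,0,0],[-0.0228,-0.0322,-0.0028,0,0,0],[-0.0228,-0.0322,-0.0028,0,0,0],[-0.0228,-0.0322,-0.0028,0,0,0],[-0.0228,-0.0322,-0.0028,0,0,0]]'
python3 -m inch '[[-0.0177,-0.0367,0.0172,-3.48,-4.9,0.05],[-0.0177,-0.0367,0.0172,-3.48,-4.9,0.05],[-0.0177,-0.0367,0.0172,-3.48,-4.9,0.05],[-0.0177,-0.0367,0.0172,-3.48,-4.9,0.05],[-0.0177,-0.0367,0.0172,-3.48,-4.9,0.05],[0,0,0,0,0,0],[0,0,0,0,0,0]]'
python3 - <<'E'
from plan import *
P=np.load('p.npy');F=frames(P);ax=F['C'].apply([0,0,1]);T=tool(F['C'])
p,r=cur()
p,r=rows(p,r,F['bar']+.04*ax,T)
E
```

```text
t: 0.9
ee_pos: [0.3591, 0.3074, 0.3562]
ee_rot: [-0.0, 0.206, 0.979, -0.0]
contact_force: [0.6, -0.6, -0.7]
width: 0.0872
grip_force: 0.0
t: 1.7
ee_pos: [0.4249, -0.0016, 0.3897]
ee_rot: [-0.0, 0.206, 0.979, 0.0]
contact_force: [0.1, -0.0, 0.1]
width: 0.087
grip_force: 0.0
t: 2.4
ee_pos: [0.4485, -0.1911, 0.3024]
ee_rot: [0.227, 0.201, 0.947, 0.102]
contact_force: [1.4, -0.4, 0.4]
width: 0.087
grip_force: 0.0
5 x [-0.0096, -0.001, 0.0361, -0.06, -0.24, -0.03] end [ 0.5723 -0.1979  0.1626]
```

```bash
python3 -m inch '[[-0.0096,-0.001,0.0361,-0.06,-0.24,-0.03],[-0.0096,-0.001,0.0361,-0.06,-0.24,-0.03],[-0.0096,-0.001,0.0361,-0.06,-0.24,-0.03],[-0.0096,-0.001,0.0361,-0.06,-0.24,-0.03],[-0.0096,-0.001,0.0361,-0.06,-0.24,-0.03],[0,0,0,0,0,0],[0,0,0,0,0,0]]'
python3 - <<'E'
from plan import *
P=np.load('p.npy');F=frames(P);ax=F['C'].apply([0,0,1]);T=tool(F['C'])
p,r=cur()
p,r=rows(p,r,F['bar']-.007*ax,T)
a,_=grab('top','t1');b,_=grab('scene','s1')
cv2.imwrite('pics/c1.png',np.hstack([cv2.resize(k,(400,400),interpolation=2) for k in(a[145:295,265:415,::-1],b[165:315,265:415,::-1])]))
E
```

```text
t: 3.1
ee_pos: [0.5415, -0.192, 0.1905]
ee_rot: [0.225, 0.2, 0.948, 0.105]
contact_force: [-0.3, -0.4, 0.6]
width: 0.087
grip_force: 0.0
2 x [-0.0089, -0.0017, 0.0428, -0.01, -0.74, -0.04] end [ 0.5955 -0.1935  0.1217]
```

View pics/c1.png

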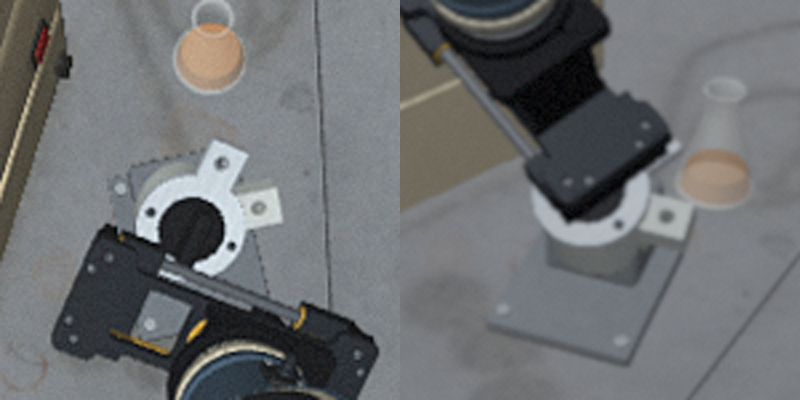

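The picture shows the gripper above the bar, with its fingers straddling it at (85,290) and (340,320) in the left half. The lug and bar are where the fit put them. I'll descend in shorter rows.

```bash
python3 -m inch '[[-0.0045,-0.0008,0.0214,0,-0.4,0],[-0.0045,-0.0008,0.0214,0,-0.4,0],[-0.0045,-0.0008,0.0100,0,-0.4,0],[-0.0045,-0.0008,0.0050,0,-0.4,0],[0,0,0,0,0,0],[0,0,0,0,0,0]]'
python3 - <<'E'
from plan import *
P=np.load('p.npy');F=frames(P);ax=F['C'].apply([0,0,1]);T=tool(F['C'])
p,r=cur()
p,r=rows(p,r,F['bar']-.007*ax,T)
E
```

```text
t: 3.8
ee_pos: [0.5816, -0.197, 0.1482]
ee_rot: [0.239, 0.201, 0.944, 0.101]
contact_force: [-0.1, -0.7, -0.1]
width: 0.0871
grip_force: 0.0
1 x [0.0012, 0.0001, 0.03, -0.12, 0.23, -0.01] end [ 0.5955 -0.1935  0.1217]
```

```bash
python3 -m inch '[[0.0004,0,0.0100,-0.05,0.1,0],[0.0004,0,0.0100,-0.05,0.1,0],[0.0004,0.0001,0.0100,0,0,0],[0,0,0,0,0,0]]'
python3 - <<'E'
from plan import *
P=np.load('p.npy');F=frames(P);ax=F['C'].apply([0,0,1]);T=tool(F['C'])
p,r=cur()
p,r=rows(p,r,F['bar']-.007*ax,T);print(robot.sense()['contact_force'])
E
```

```text
t: 4.2
ee_pos: [0.5952, -0.1925, 0.1201]
ee_rot: [0.237, 0.201, 0.945, 0.103]
contact_force: [0.1, 0.7, -0.3]
width: 0.0869
grip_force: 0.0
1 x [-0.0014, -0.0004, -0.0014, 0.01, -0.14, -0.0] end [ 0.5955 -0.1936  0.1218]
[ 0.08728893  0.72203227 -0.32193905]
```

```bash
python3 -m inch '[[-0.0012,-0.0004,-0.0012,0,0,0],[0,0,0,0,0,0],[0,0,0,0,0,0],[0,0,0,0,0,0],[0,0,0,0,0,0],[0,0,0,0,0,0],[0,0,0,0,0,0],[0,0,0,0,0,0]]' 1 15
python3 - <<'E'
from plan import *
s=robot.sense();print(s['contact_force'],s['wrist_torque'])
E
```

```text
t: 5.0
ee_pos: [0.5956, -0.1942, 0.1217]
ee_rot: [0.237, 0.201, 0.945, 0.103]
contact_force: [-0.8, -0.8, 0.6]
width: 0.0309
grip_force: 0.0
[-0.8064907  -0.78903203  0.58994678] [-0.15952824  0.5792585  -0.02085617]
```

```bash
python3 -m inch '[[0,0,0,0,0,0],[0,0,0,0,0,0],[0,0,0,0,0,0],[0,0,0,0,0,0]]'
python3 - <<'E'
from plan import *
p,r=cur();A=frames(np.load('p.npy'))['A'];C=A.inv()*r
print('axis-tilt err & heading of tool y in mixer frame',C.as_matrix().round(4), np.degrees(np.arctan2(*C.as_matrix()[[1,0],1])))
E
```

```text
t: 5.4
ee_pos: [0.5959, -0.1932, 0.122]
ee_rot: [0.237, 0.201, 0.945, 0.104]
contact_force: [-0.4, 3.3, 1.1]
width: 0.0127
grip_force: 15.0
axis-tilt err & heading of tool y in mixer frame [[-8.158e-01  5.784e-01 -4.000e-04]
 [ 5.784e-01  8.158e-01  2.500e-03]
 [ 1.800e-03  1.800e-03 -1.000e+00]] 54.66268103780554
```

```bash
python3 -m inch '[[0,0,0,0,0,5],[0,0,0,0,0,5],[0,0,0,0,0,5],[0,0,0,0,0,5],[0,0,0,0,0,5],[0,0,0,0,0,5],[0,0,0,0,0,5],[0,0,0,0,0,5]]'
python3 -m inch '[[0,0,0,0,0,5],[0,0,0,0,0,5],[0,0,0,0,0,4.66],[0,0,0,0,0,0],[0,0,0,0,0,0],[0,0,0,0,0,0]]'
python3 - <<'E'
from plan import *
p,r=cur();A=frames(np.load('p.npy'))['A'];C=A.inv()*r
print(np.degrees(np.arctan2(*C.as_matrix()[[1,0],1])))
E
```

```text
t: 6.2
ee_pos: [0.5956, -0.1935, 0.1217]
ee_rot: [0.187, 0.513, 0.818, 0.178]
contact_force: [-0.2, 2.1, 0.8]
width: 0.0125
grip_force: 15.0
t: 6.8
ee_pos: [0.5954, -0.1937, 0.1216]
ee_rot: [0.163, 0.612, 0.748, 0.2]
contact_force: [-0.8, 2.4, 2.2]
width: 0.0131
grip_force: 15.0
0.029531875630634828
```

```bash
python3 -m inch '[[0,0,0,0,0,0],[0,0,0,0,0,0],[0,0,0,0,0,0],[0,0,0,0,0,0],[0,0,0,0,0,0],[0,0,-0.01,0,0,0],[0,0,-0.02,0,0,0],[0,0,-0.03,0,0,0]]' 0.5
python3 -m inch '[[0,0,-0.03,0,0,0],[0,0,-0.03,0,0,0],[0,0,0,0,0,0]]'
python3 - <<'E'
from plan import *
P=np.load('p.npy');Rz=R.from_euler('z',P[2])
p,r=cur()
p,r=rows(p,r,np.array([.4937,-.4208,.16]),tool(Rz),step=.03);clear(p,r)
E
```

```text
t: 7.6
ee_pos: [0.5653, -0.1997, 0.1734]
ee_rot: [0.162, 0.613, 0.747, 0.2]
contact_force: [1.0, -0.0, 0.9]
width: 0.0433
grip_force: 0.0
t: 7.9
ee_pos: [0.5368, -0.2082, 0.2302]
ee_rot: [0.167, 0.613, 0.746, 0.201]
contact_force: [0.5, -0.8, 0.3]
width: 0.0433
grip_force: 0.0
8 x [-0.025, -0.0127, 0.0054, 3.79, 0.03, -0.02] end [ 0.4939 -0.4208  0.1602]
clear 0.261 [ 0.825 -0.298  0.154]
```

```bash
python3 -m inch '[[-0.025,-0.0127,0.0054,3.79,0.03,-0.02],[-0.025,-0.0127,0.0054,3.79,0.03,-0.02],[-0.025,-0.0127,0.0054,3.79,0.03,-0.02],[-0.025,-0.0127,0.0054,3.79,0.03,-0.02],[-0.025,-0.0127,0.0054,3.79,0.03,-0.02],[-0.025,-0.0127,0.0054,3.79,0.03,-0.02],[-0.025,-0.0127,0.0054,3.79,0.03,-0.02],[-0.025,-0.0127,0.0054,3.79,0.03,-0.02]]'
python3 -m inch '[[0,0,0,0,0,0],[0,0,0,0,0,0]]'
python3 - <<'E'
from plan import *
P=np.load('p.npy');Rz=R.from_euler('z',P[2])
p,r=cur()
p,r=rows(p,r,np.array([.4937,-.4208,.067]),tool(Rz),step=.03)
a,_=grab('top','t2');b,_=grab('scene','s2')
cv2.imwrite('pics/c2.png',np.hstack([cv2.resize(k,(400,400),interpolation=2) for k in(a[190:270,300:380,::-1],b[200:280,300:380,::-1])]))
P[3]=0;F=frames(P)
for n,o,m in(('top',(300,190),0),('scene',(300,200),400)):print(n,[(((proj(n,F[k])[0]-o+.5)*5-.5)+[m,0]).round(1) for k in('lug','house','bar')])
E
```

```text
t: 8.7
ee_pos: [0.494, -0.419, 0.1545]
ee_rot: [-0.005, 0.632, 0.775, -0.002]
contact_force: [1.2, 0.3, -0.1]
width: 0.0434
grip_force: 0.0
t: 8.9
ee_pos: [0.4941, -0.4181, 0.1544]
ee_rot: [-0.005, 0.633, 0.774, -0.001]
contact_force: [-0.5, 0.6, -0.4]
width: 0.0436
grip_force: 0.0
3 x [-0.001, -0.0002, 0.0291, -0.14, -0.11, 0.06] end [ 0.4936 -0.4209  0.0671]
top [array([315.6, 175.5]), array([309.9, 166.2]), array([193. , 230.8])]
scene [array([722.6, 219.5]), array([725.8, 233.6]), array([570.3, 148.1])]
```

View pics/c2.png

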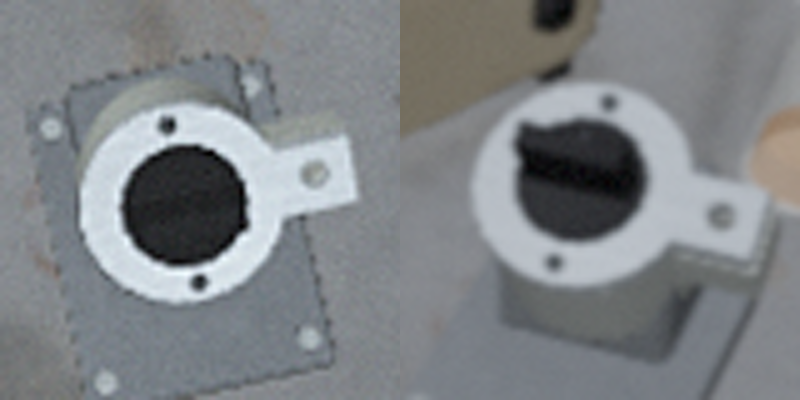

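The picture shows the collar lug lying over the housing lug. Its hole is at (315,174) in the left half and (721,216) in the right half, against predictions of (315.6,175.5) and (722.6,219.5), so they agree to about 1 mm. Next I'll pick up the pin.

```bash
python3 -m inch '[[-0.001,0,0.025,-0.14,-0.11,0.06],[-0.001,0,0.025,-0.14,-0.11,0.06],[-0.001,0,0.02,-0.14,-0.11,0.06],[0,0,0.01,0,0,0],[0,0,0,0,0,0]]'
python3 - <<'E'
from plan import *
P=np.load('p.npy');Rz=R.from_euler('z',P[2])
p,r=cur()
p,r=rows(p,r,np.array([.4942,-.4210,.067]),tool(Rz),step=.03)
E
```

```text
t: 9.5
ee_pos: [0.494, -0.42, 0.0745]
ee_rot: [-0.001, 0.633, 0.774, 0.0]
contact_force: [-0.8, -0.5, -0.8]
width: 0.0436
grip_force: 0.0
1 x [-0.0011, -0.0, 0.0075, -0.02, -0.07, 0.06] end [ 0.4942 -0.421   0.067 ]
```

```bash
python3 -m inch '[[-0.001,0,0.0065,0,-0.07,0.06],[0,0,0,0,0,0]]'
python3 -m inch '[[0,0,0,0,0,0],[0,0,0,0,0,0],[0,0,0,0,0,0],[0,0,0,0,0,0],[0,0,0,0,0,0],[0,0,0,0,0,0],[0,0,0,0,0,0],[0,0,0,0,0,0]]' 1 25
python3 - <<'E'
from plan import *
print(robot.sense()['wrist_torque'],robot.sense()['contact_force'])
E
```

```text
t: 9.7
ee_pos: [0.4949, -0.4224, 0.0694]
ee_rot: [0.002, 0.634, 0.773, -0.0]
contact_force: [-0.9, -0.3, 0.3]
width: 0.0436
grip_force: 0.0
t: 10.5
ee_pos: [0.4948, -0.4224, 0.0691]
ee_rot: [0.001, 0.634, 0.773, -0.0]
contact_force: [-0.7, 0.2, 1.4]
width: 0.0153
grip_force: 25.0
[ 0.00327727  0.04976106 -0.03889653] [-0.74918899  0.23394107  1.37120882]
```

```bash
python3 -m inch '[[0,0,-0.015,0,0,0],[0,0,-0.02,0,0,0],[0,0,-0.02,0,0,0],[0,0,-0.025,0,0,0],[0,0,-0.025,0,0,0],[0,0,-0.02,0,0,0],[0,0,0,0,0,0]]' 1 45
python3 - <<'E'
from plan import *
P=np.load('p.npy');P[3]=0;F=frames(P);ax=F['A'].apply([0,0,1]);T=tool(F['A'])
p,r=cur()
p,r=rows(p,r,F['lug']+.084*ax,T,step=.03)
E
```

```text
t: 11.2
ee_pos: [0.4955, -0.4237, 0.198]
ee_rot: [0.005, 0.634, 0.773, -0.0]
contact_force: [-0.7, -0.1, -1.1]
width: 0.0149
grip_force: 45.0
7 x [0.0216, 0.0153, 0.0074, -4.24, 0.06, 0.01] end [ 0.5785 -0.2531  0.1713]
```

```bash
python3 -m inch '[[0.0216,0.0153,0.0074,-4.24,0.06,0.01],[0.0216,0.0153,0.0074,-4.24,0.06,0.01],[0.0216,0.0153,0.0074,-4.24,0.06,0.01],[0.0216,0.0153,0.0074,-4.24,0.06,0.01],[0.0216,0.0153,0.0074,-4.24,0.06,0.01],[0.0216,0.0153,0.0074,-4.24,0.06,0.01],[0.0216,0.0153,0.0074,-4.24,0.06,0.01],[0,0,0,0,0,0]]'
cat > look.py <<'E'
import sys
from plan import *
tag=sys.argv[1]
P=np.load('p.npy');P[3]=0;F=frames(P);ax=F['A'].apply([0,0,1]);T=tool(F['A'])
p,r=cur();print('tool in lug frame',(F['A'].inv().apply(p-F['lug'])*1000).round(2),(T.inv()*r).as_rotvec(degrees=True).round(2))
rows(p,r,F['lug']+.084*ax,T,step=.03)
a,_=grab('top','t'+tag);b,_=grab('scene','s'+tag);im=[]
for n,k,o,m in(('top',a,(320,190),0),('scene',b,(330,190),400)):
    im.append(cv2.resize(k[o[1]:o[1]+50,o[0]:o[0]+50,::-1],(400,400),interpolation=2))
    q=lambda X:(((proj(n,X)[0]-o+.5)*8-.5)+[m,0]).round(1)
    d=r.apply([0,0,1]);print(n,'lug',q(F['lug']),'org',q(p+.029*d),'tip',q(p+.061*d))
cv2.imwrite(f'pics/c{tag}.png',np.hstack(im))
E
python3 look.py 3
```

```text
t: 12.0
ee_pos: [0.5758, -0.2467, 0.1655]
ee_rot: [0.158, 0.612, 0.748, 0.201]
contact_force: [0.9, -0.4, -0.5]
width: 0.0149
grip_force: 45.0
tool in lug frame [-3.88  6.78 79.73] [0.4  0.66 0.07]
1 x [-0.0067, 0.0039, -0.0044, -0.4, -0.66, -0.07] end [ 0.5783 -0.2531  0.1712]
top lug [345.2 281.1] org [355.4 363.4] tip [331.7 325.3]
scene lug [676.4 431.4] org [619.8 350.1] tip [632.3 408.3]
```

View pics/c3.png

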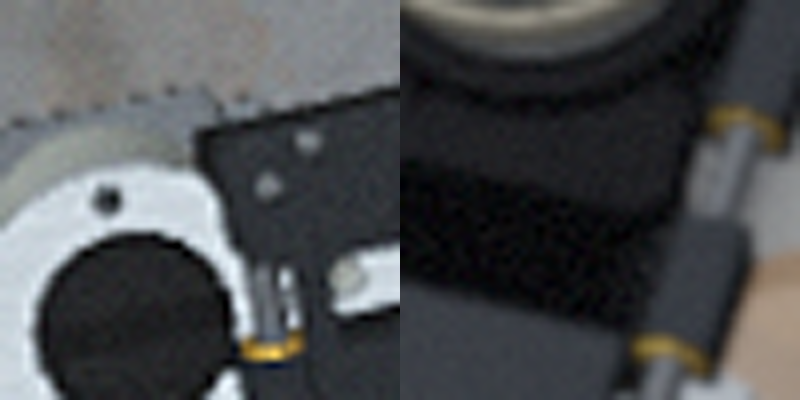

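The gripper hides the lug hole in this view: the front finger covers it in the right half, and the pin tip falls below the crop. I'll correct the pose and take a lower crop.

```bash
python3 -m inch '[[-0.0067,0.0039,-0.0044,-0.4,-0.66,-0.07],[0,0,0,0,0,0],[0,0,0,0,0,0]]'
sed -i 's/(330,190)/(335,215)/; s/(320,190)/(330,205)/' look.py; python3 look.py 4
```

```text
t: 12.4
ee_pos: [0.58, -0.2589, 0.1737]
ee_rot: [0.168, 0.614, 0.746, 0.198]
contact_force: [0.3, -0.3, -1.6]
width: 0.0148
grip_force: 45.0
tool in lug frame [ 1.75 -6.05 85.97] [-0.14 -0.51  0.08]
1 x [0.0061, -0.0018, 0.0019, 0.14, 0.51, -0.08] end [ 0.5783 -0.2531  0.1711]
top lug [265.2 161.1] org [330.7 216.2] tip [307.4 176.9]
scene lug [636.4 231.4] org [642.8 128.5] tip [656.7 187.2]
```

View pics/c4.png

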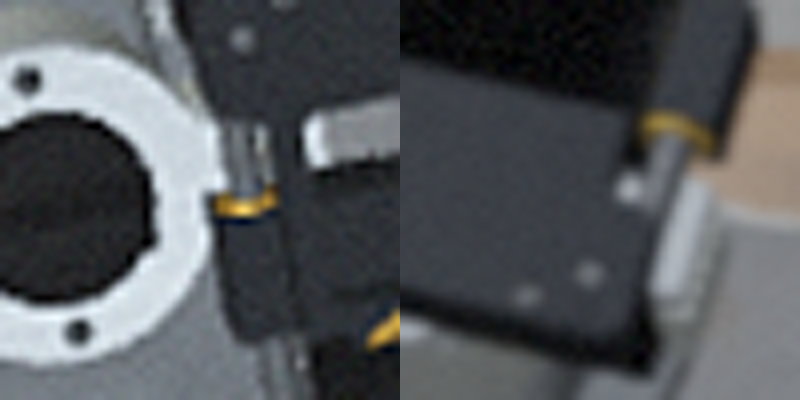

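The fingers hide the pin from both cameras here, so I'll insert using the kinematics, force feedback and the hole's chamfer. The overshoot came from reading the pose before the arm had settled, so I'll wait longer before measuring.

```bash
python3 -m inch '[[0,0,0,0,0,0],[0,0,0,0,0,0],[0,0,0,0,0,0],[0,0,0,0,0,0]]'
cat > st.py <<'E'
from plan import *
P=np.load('p.npy');P[3]=0;F=frames(P);T=tool(F['A']);p,r=cur();s=robot.sense()
print('tool in lug frame',(F['A'].inv().apply(p-F['lug'])*1000).round(2),'roterr',(T.inv()*r).as_rotvec(degrees=True).round(2),'F tool',r.inv().apply(s['contact_force']).round(1),'M tool',r.inv().apply(s['wrist_torque']).round(2))
rows(p,r,F['lug']+F['A'].apply([0,-.0014,.066]),T,step=.03)
E
python3 st.py
```

```text
t: 12.9
ee_pos: [0.5798, -0.2577, 0.1732]
ee_rot: [0.167, 0.613, 0.746, 0.199]
contact_force: [-0.7, -0.1, -1.1]
width: 0.0149
grip_force: 45.0
tool in lug frame [ 1.5  -4.78 85.53] roterr [-0.12 -0.42  0.06] F tool [ 0.  -1.1  0.6] M tool [ 0.68 -0.04 -0.03]
1 x [0.0035, -0.0015, 0.0195, 0.12, 0.42, -0.06] end [ 0.5875 -0.2527  0.1556]
```

```bash
python3 -m inch '[[0.0017,-0.0007,0.008,0.06,0.2,0],[0.0017,-0.0007,0.008,0.06,0.2,0],[0,0,0,0,0,0],[0,0,0,0,0,0],[0,0,0,0,0,0],[0,0,0,0,0,0]]'
python3 st.py
```

```text
t: 13.5
ee_pos: [0.5859, -0.2534, 0.1589]
ee_rot: [0.164, 0.613, 0.747, 0.2]
contact_force: [0.6, 0.3, -0.8]
width: 0.015
grip_force: 45.0
tool in lug frame [ 0.24 -1.75 69.71] roterr [-0.02 -0.04  0.07] F tool [0.2 0.1 1. ] M tool [ 0.7  -0.07 -0.07]
1 x [0.0004, -0.0002, 0.0037, 0.02, 0.04, -0.07] end [ 0.5874 -0.2527  0.1556]
```

```bash
python3 -m inch '[[0.0003,-0.0002,0.003,0,0,0],[0,0,0.003,0,0,0],[0,0,0.003,0,0,0],[0,0,0.003,0,0,0],[0,0,0,0,0,0],[0,0,0,0,0,0]]'
python3 st.py
```

```text
t: 14.1
ee_pos: [0.5915, -0.2517, 0.148]
ee_rot: [0.164, 0.613, 0.747, 0.2]
contact_force: [0.0, 0.2, -0.3]
width: 0.0146
grip_force: 45.0
tool in lug frame [-0.16 -1.18 57.36] roterr [ 0.01 -0.01  0.07] F tool [ 0.2 -0.1  0.3] M tool [ 0.72 -0.06 -0.07]
1 x [-0.0002, 0.0002, -0.0086, -0.01, 0.01, -0.07] end [ 0.5875 -0.2527  0.1555]
```

Tip is 3.6 mm in with no contact force. Continuing.

```bash
python3 -m inch '[[0,0,0.002,0,0,0],[0,0,0.002,0,0,0],[0,0,0.002,0,0,0],[0,0,0,0,0,0],[0,0,0,0,0,0]]'
python3 st.py
python3 -m inch '[[0,0,0.002,0,0,0],[0,0,0.002,0,0,0],[0,0,0,0,0,0],[0,0,0,0,0,0]]'
python3 st.py
```

```text
t: 14.6
ee_pos: [0.5944, -0.2511, 0.1429]
ee_rot: [0.164, 0.613, 0.747, 0.2]
contact_force: [0.4, -0.9, -0.4]
width: 0.0147
grip_force: 45.0
tool in lug frame [-0.14 -1.2  51.44] roterr [ 0.   -0.01  0.07] F tool [-1.  -0.   0.4] M tool [ 0.75 -0.09 -0.03]
1 x [-0.0002, 0.0001, -0.0146, -0.0, 0.01, -0.07] end [ 0.5874 -0.2527  0.1556]
t: 15.0
ee_pos: [0.5964, -0.2507, 0.1394]
ee_rot: [0.164, 0.613, 0.747, 0.2]
contact_force: [-0.0, 0.1, -0.7]
width: 0.0152
grip_force: 45.0
tool in lug frame [-0.13 -1.2  47.45] roterr [ 0.   -0.01  0.07] F tool [ 0.1 -0.3  0.6] M tool [ 0.69 -0.04 -0.08]
1 x [-0.0002, 0.0001, -0.0186, -0.0, 0.01, -0.07] end [ 0.5874 -0.2527  0.1556]
```

```bash
python3 -m inch '[[0,0,0.002,0,0,0],[0,0,0.002,0,0,0],[0,0,0,0,0,0],[0,0,0,0,0,0]]'
python3 st.py
python3 -m inch '[[0,0,0.002,0,0,0],[0,0,0.002,0,0,0],[0,0,0.002,0,0,0],[0,0,0,0,0,0],[0,0,0,0,0,0]]'
python3 st.py
```

```text
t: 15.4
ee_pos: [0.5983, -0.2503, 0.1359]
ee_rot: [0.164, 0.613, 0.747, 0.2]
contact_force: [-0.6, 0.3, 0.6]
width: 0.0148
grip_force: 45.0
tool in lug frame [-0.15 -1.21 43.43] roterr [ 0.01 -0.01  0.06] F tool [ 0.4 -0.2 -0.8] M tool [ 0.71 -0.07 -0.06]
1 x [-0.0002, 0.0001, -0.0226, -0.01, 0.01, -0.06] end [ 0.5874 -0.2527  0.1555]
t: 15.9
ee_pos: [0.6013, -0.2497, 0.1307]
ee_rot: [0.164, 0.613, 0.747, 0.2]
contact_force: [-0.6, -0.5, -0.5]
width: 0.0146
grip_force: 45.0
tool in lug frame [-0.14 -1.2  37.42] roterr [ 0.01 -0.01  0.06] F tool [-0.4 -0.8  0.1] M tool [ 0.73 -0.03 -0.02]
1 x [-0.0002, 0.0001, -0.0286, -0.01, 0.01, -0.06] end [ 0.5874 -0.2527  0.1555]
```

```bash
python3 -m inch '[[0,0,0.002,0,0,0],[0,0,0.002,0,0,0],[0,0,0.002,0,0,0],[0,0,0,0,0,0],[0,0,0,0,0,0]]'
python3 st.py
python3 -m inch '[[0,0,0.001,0,0,0],[0,0,0.001,0,0,0],[0,0,0.001,0,0,0],[0,0,0,0,0,0],[0,0,0,0,0,0]]'
python3 st.py
```

```text
t: 16.4
ee_pos: [0.6042, -0.2492, 0.1255]
ee_rot: [0.164, 0.613, 0.747, 0.2]
contact_force: [-0.0, -0.9, -1.0]
width: 0.0148
grip_force: 45.0
tool in lug frame [-0.17 -1.22 31.42] roterr [ 0.01 -0.01  0.07] F tool [-0.9 -0.7  0.7] M tool [ 0.66 -0.06  0.01]
2 x [-0.0001, 0.0001, -0.0173, -0.0, 0.01, -0.03] end [ 0.5874 -0.2527  0.1556]
t: 16.9
ee_pos: [0.6054, -0.249, 0.1238]
ee_rot: [0.164, 0.613, 0.747, 0.2]
contact_force: [-2.9, 0.1, 4.5]
width: 0.0149
grip_force: 45.0
tool in lug frame [ 0.05 -1.3  29.29] roterr [-0.04 -0.01  0.06] F tool [ 0.7 -0.2 -5.3] M tool [0.92 0.3  0.02]
2 x [-0.0001, -0.0, -0.0184, 0.02, 0.0, -0.03] end [ 0.5874 -0.2528  0.1556]
```

The flange is seated, with 5 N of contact at the expected depth. Releasing and retreating.

```bash
python3 -m inch '[[0,0,0,0,0,0],[0,0,0,0,0,0],[0,0,0,0,0,0],[0,0,0,0,0,0],[0,0,0,0,0,0],[0,0,0,0,0,0]]' 0.5
python3 -m inch '[[0,0,-0.01,0,0,0],[0,0,-0.02,0,0,0],[0,0,-0.03,0,0,0],[0,0,-0.03,0,0,0],[0,0,-0.03,0,0,0],[-0.04,0,-0.02,0,0,0],[-0.04,0,-0.02,0,0,0],[-0.04,0,-0.02,0,0,0]]'
python3 -m inch '[[-0.03,0,0,0,0,0],[-0.03,0,0,0,0,0],[0,0,0,0,0,0],[0,0,0,0,0,0],[0,0,0,0,0,0]]'
python3 - <<'E'
from plan import *
a,d1=grab('top','t9');b,d2=grab('scene','s9')
cv2.imwrite('pics/c9.png',np.hstack([cv2.resize(k,(400,400),interpolation=2) for k in(a[190:270,300:380,::-1],b[200:280,300:380,::-1])]))
P=np.load('p.npy');P[3]=0;F=frames(P)
for n,d in(('top',d1),('scene',d2)):
    L=F['A'].inv().apply((cloud(n,d)).reshape(-1,3)-F['lug'])*1000
    m=np.hypot(L[:,0],L[:,1])<6;q=L[m&(L[:,2]>0)&(L[:,2]<70)];print(n,len(q),q[:,2].max(),np.percentile(q[:,2],[50,80]))
E
```

```text
t: 17.5
ee_pos: [0.6057, -0.2488, 0.123]
ee_rot: [0.164, 0.613, 0.747, 0.2]
contact_force: [-0.5, 0.3, -0.6]
width: 0.0427
grip_force: 0.0
t: 18.3
ee_pos: [0.5402, -0.3854, 0.281]
ee_rot: [0.165, 0.612, 0.747, 0.2]
contact_force: [1.1, -0.2, -0.4]
width: 0.0433
grip_force: 0.0
t: 18.8
ee_pos: [0.5526, -0.4415, 0.2789]
ee_rot: [0.164, 0.612, 0.747, 0.201]
contact_force: [-0.3, 0.1, -0.5]
width: 0.0437
grip_force: 0.0
top 42 38.039707076161704 [34.52378762 35.82905528]
scene 30 40.69280136475849 [36.98639012 38.70430747]
```

View pics/c9.png

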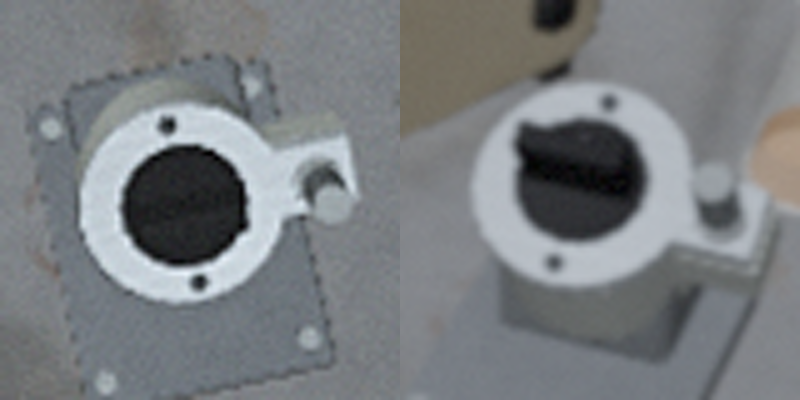

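View pics/s9.png

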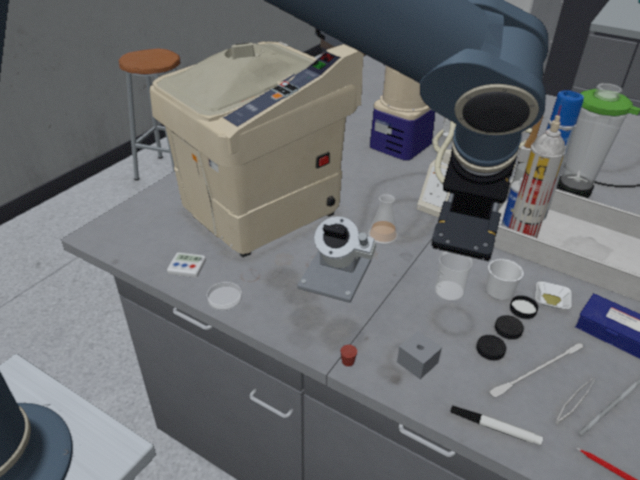

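The pin stands square in the lug, with its head at (330,205) in the left half and (714,183) in the right. Its top is about 35 mm above the lug, so the flange is home. The bystanders are where they were and the arm is clear.

```bash
python3 -c "
from rig import robot
print(robot.finish_job())"
```

```text
the job is handed in; nothing more can be done
None
```

The collar is lined up, the lock pin is pushed home through both lugs and released, the other things on the bench look unmoved, and the job was handed in at about 19 s of the 51 s allowed.

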